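# Fill the cheese tube to its line and put it back in the chiller

## Robot

A 6-joint arm with a two-finger parallel gripper is mounted at the origin on the work surface. World frame = base frame: x ahead of the robot, y to its left, z up, the work surface at z = 0. Lengths are in m, angles in rad, forces in N, time in s.
With the tool pointing down it reaches from about 0.325 to 0.9 m from the base axis. Payload 6.1 kg.
Tool frame: the origin (TCP) lies midway between the tips of the shut fingers; the grasp point (between the pads) lies 19 mm behind it; z points along the fingers, y is the line along which they close (so a half turn about z gives the same grasp; the last joint's range is limited). The gripper opens to 85 mm and grips with 20 to 120 N. Pads are 22 mm wide; open, the fingers measure 114 mm over their backs; the gripper's body (76 mm by 85 mm) begins 54 mm behind the grasp point. The pads swing forward as they close: fully open they stand 13 mm farther back than shut.
Start: joints at [1.162, 0.22, 1.526, -0, 1.395, -0.126], TCP at [0.174, 0.6, 0.231] pointing down, gripper open.
Joint ranges: [-2.98, 2.98], [-0.91, 2.08], [0.09, 2.57], [-1.24, 4.39], [0.2, 2.65], [-2.68, 2.68]. Speed limits (rad/s): [2.57, 2.57, 3.01, 3.14, 3.14, 3.14].

## Interface

Orientations are given as [roll, pitch, yaw] about the fixed x, y, z axes, in that order (R = Rz(yaw) Ry(pitch) Rx(roll)).
In Python, from plant import movep, move_l, set_joints, gripper_to, hold, inverse_kinematics, observe, get_image, get_calibration, Unreachable, job_done gives the robot as it stands. Calls block until the motion is done:
- movep(position, orientation): joint-space move of the TCP to a pose.
- move_l(position, feed=0.15, rotation=None, max_force=None): straight line of the TCP; rotation=None keeps the orientation; feed is the mean speed in m/s. With max_force (N) it stops when the force on the tool has changed by that much, and returns True; else False.
- set_joints(angles): joint-space move.
- gripper_to(opening, f_grip=None): finger opening in m; f_grip is the grip in N (None keeps the last); returns when the fingers have stopped.
- hold(seconds).
- inverse_kinematics(position, orientation): joint angles nearest the present ones, or None.
- observe(): the state.
- get_image(name): name is "scene" or "side" or "wrist"; returns (picture, depth): 400x640x3 uint8, red, green, blue; 400x640 float32, m along the optical axis (not along the pixel's ray), 0 where there is no reading.
- get_calibration(name): a dict with "intrinsics" (3x3 intrinsics, pixels), "world_from_camera" (4x4, takes a point from camera to world coordinates). Camera axes: x right, y down, z forward; pixel columns grow to the right and rows downward; lengths in m; the calibration is good to about 2 mm. A picture is of the moment at which its call begins: read the wrist's pose just before it. get_calibration takes no time and is no camera call; for the wrist camera it gives the pose at the moment of the call.
A pose or a line that the arm cannot do raises Unreachable and nothing moves.
- job_done(): hands the job in; it is judged then, once.
The state is a dict: "time_s": time; "q": joint angles; "joint_velocities": joint speeds; "joint_torque": joint torques, N m; "eef_pos": TCP position; "tcp_rot": TCP orientation; "ft_force": force on the tool from outside, world axes, zero at the start; "torque": the same for the moment, N m; "opening": finger opening in m; "grasp_force": force on a finger pad.
Only numpy, scipy, OpenCV 4.12 (cv2) and the standard library are available. Lean on these libraries where they do the work, as an engineer would, in place of code of your own. Each camera call takes 0.05 s, during which the arm holds its last target. There are 200 camera calls.

## Task

Pull out the chiller's tray and stack cheese rounds flat in the slotted tube on it until the top of the stack is level with the tube's black fill line - thick and thin rounds are lying about, so pick ones that come out neither short of the line nor above it. Put all the rounds left over in the open lunch box, and slide the tray fully home under the chiller's front rail again. Don't knock over or shove about the pickle jar or the fish tin.

Things in the scene. Friction and masses are not known exactly. Their poses are not given: they have to be found in the camera images.
- tray (a joint): how far the pull-out tray of the low white glass-topped chiller (fixed, 300 mm wide and deep, 163 mm high) is drawn out, m: 0 fully home, 0.18 at its outer stop. It slides level on runners with about 2.5 N of drag, has no spring or latch and stays where it is left. A white butter dish is fixed on its back. The front rail over the opening has its underside 124 mm above the worktop.
- tray_handle (a point): middle of the tray's bar handle: a level steel bar 10 mm thick, 120 mm long, 78 mm above the worktop, held by stems 55 mm either side. It stands 44 mm in front of the tray's front panel (clear gap 39 mm; panel top 86 mm above the worktop), and 72 mm in front of the chiller's face when home. Axes: x into the chiller (the tray comes out along -x), y along the bar.
- tube_floor (a point): centre of the inner floor of the slotted aluminium tube fixed upright on the tray, 57 mm above the worktop, 162 mm behind the handle; axes as tray_handle's. Bore 57 mm, walls 3 mm thick and 60 mm high; two slots 34 mm wide, open from floor to rim, face its +y and -y, so fingers closing along y can go down inside. It is 90 mm inside the chiller when home, 90 mm before its face when fully out.
- fill_line (a point): centre of the fill line, a thin black line round the tube 56 mm above the tube's inner floor (4 mm below its rim, 11 mm below the chiller's front rail); moves with the tray, axes as tray_handle's. The tray's side walls, 87 mm either side of the tube's axis, reach 17 mm above the tube's floor.
- thick1: thick wax-coated cheese round, a plain disc 52 mm across and 21 mm thick, about 50 g, pale wax; lies flat on the worktop at the start. Origin at the disc's centre, z along its axis. May be absent (None).
- thick2: thick wax-coated cheese round, a plain disc 52 mm across and 21 mm thick, about 50 g, pale wax; lies flat on the worktop at the start. Origin at the disc's centre, z along its axis. May be absent (None).
- thin1: thin wax-coated cheese round, a plain disc 52 mm across and 14 mm thick, about 34 g, pale wax; lies flat on the worktop at the start. Origin at the disc's centre, z along its axis. May be absent (None).
- thin2: thin wax-coated cheese round, a plain disc 52 mm across and 14 mm thick, about 34 g, pale wax; lies flat on the worktop at the start. Origin at the disc's centre, z along its axis. May be absent (None).
- thin3: thin wax-coated cheese round, a plain disc 52 mm across and 14 mm thick, about 34 g, pale wax; lies flat on the worktop at the start. Origin at the disc's centre, z along its axis. May be absent (None).
- thin4: thin wax-coated cheese round, a plain disc 52 mm across and 14 mm thick, about 34 g, pale wax; lies flat on the worktop at the start. Origin at the disc's centre, z along its axis. May be absent (None).
- thin5: thin wax-coated cheese round, a plain disc 52 mm across and 14 mm thick, about 34 g, pale wax; lies flat on the worktop at the start. Origin at the disc's centre, z along its axis. May be absent (None).
- lunchbox: open grey plastic lunch box, loose, 0.35 kg, outside 120 mm (its x) by 165 mm (its y) by 45 mm high, walls and floor 3 mm; origin at the centre of its underside, z up.
- fish_tin: bystander: a small steel fish tin, 60 mm across and 34 mm high, lying among the cheeses; origin at the centre of its underside. Not a cheese; it stays out of the tube and the lunch box.
- pickle_jar: bystander: green glass pickle jar, 72 mm across, 105 mm high, beyond the lunch box; origin under its centre.
Things that resemble listed ones, but are neither listed nor needed, are in the scene too. What is shaped like the thin4 but blue or green is not meant. Leave any purple look-alike of the thick2 alone.

How it is judged:
On the way, in this order (a step that is already met when the one before it is completed fails the run):
1. the tray is pulled out by at least 100 mm of its 180 mm (value of joint tray above 0.1 m), for 0.2 s.
2. with the tray still out by at least 100 mm, the top of the stack in the tube is level with the fill line (within 4 mm) and the top round is let go (value of joint tray above 0.1 m and ((horizontal distance between thick1 and tube_floor below 0.007 m and angle between the z axis of thick1 and the z axis of tube_floor, either way round below 0.15 rad and z of thick1 in the frame of fill_line between -0.0145 and -0.0065 m and z of thick1 in the frame of tube_floor above 0 m) or (horizontal distance between thick2 and tube_floor below 0.007 m and angle between the z axis of thick2 and the z axis of tube_floor, either way round below 0.15 rad and z of thick2 in the frame of fill_line between -0.0145 and -0.0065 m and z of thick2 in the frame of tube_floor above 0 m) or (horizontal distance between thin1 and tube_floor below 0.007 m and angle between the z axis of thin1 and the z axis of tube_floor, either way round below 0.15 rad and z of thin1 in the frame of fill_line between -0.011 and -0.003 m and z of thin1 in the frame of tube_floor above 0 m) or (horizontal distance between thin2 and tube_floor below 0.007 m and angle between the z axis of thin2 and the z axis of tube_floor, either way round below 0.15 rad and z of thin2 in the frame of fill_line between -0.011 and -0.003 m and z of thin2 in the frame of tube_floor above 0 m) or (horizontal distance between thin3 and tube_floor below 0.007 m and angle between the z axis of thin3 and the z axis of tube_floor, either way round below 0.15 rad and z of thin3 in the frame of fill_line between -0.011 and -0.003 m and z of thin3 in the frame of tube_floor above 0 m) or (horizontal distance between thin4 and tube_floor below 0.007 m and angle between the z axis of thin4 and the z axis of tube_floor, either way round below 0.15 rad and z of thin4 in the frame of fill_line between -0.011 and -0.003 m and z of thin4 in the frame of tube_floor above 0 m) or (horizontal distance between thin5 and tube_floor below 0.007 m and angle between the z axis of thin5 and the z axis of tube_floor, either way round below 0.15 rad and z of thin5 in the frame of fill_line between -0.011 and -0.003 m and z of thin5 in the frame of tube_floor above 0 m)) and contact force between the fingers and thick1 below 0.05 N and contact force between the fingers and thick2 below 0.05 N and contact force between the fingers and thin1 below 0.05 N and contact force between the fingers and thin2 below 0.05 N and contact force between the fingers and thin3 below 0.05 N and contact force between the fingers and thin4 below 0.05 N and contact force between the fingers and thin5 below 0.05 N), for 0.3 s.
At the end, for the whole second after the job is handed in: The tray is home (within 6 mm). The rounds in the tube lie flat (within 0.15 rad) and centred (within 7 mm), and the top of the topmost is within 4 mm of the fill line; every other round present is inside the lunch box (value of joint tray below 0.006 m and ((horizontal distance between thick1 and tube_floor below 0.007 m and angle between the z axis of thick1 and the z axis of tube_floor, either way round below 0.15 rad and z of thick1 in the frame of fill_line between -0.0145 and -0.0065 m and z of thick1 in the frame of tube_floor above 0 m) or (horizontal distance between thick2 and tube_floor below 0.007 m and angle between the z axis of thick2 and the z axis of tube_floor, either way round below 0.15 rad and z of thick2 in the frame of fill_line between -0.0145 and -0.0065 m and z of thick2 in the frame of tube_floor above 0 m) or (horizontal distance between thin1 and tube_floor below 0.007 m and angle between the z axis of thin1 and the z axis of tube_floor, either way round below 0.15 rad and z of thin1 in the frame of fill_line between -0.011 and -0.003 m and z of thin1 in the frame of tube_floor above 0 m) or (horizontal distance between thin2 and tube_floor below 0.007 m and angle between the z axis of thin2 and the z axis of tube_floor, either way round below 0.15 rad and z of thin2 in the frame of fill_line between -0.011 and -0.003 m and z of thin2 in the frame of tube_floor above 0 m) or (horizontal distance between thin3 and tube_floor below 0.007 m and angle between the z axis of thin3 and the z axis of tube_floor, either way round below 0.15 rad and z of thin3 in the frame of fill_line between -0.011 and -0.003 m and z of thin3 in the frame of tube_floor above 0 m) or (horizontal distance between thin4 and tube_floor below 0.007 m and angle between the z axis of thin4 and the z axis of tube_floor, either way round below 0.15 rad and z of thin4 in the frame of fill_line between -0.011 and -0.003 m and z of thin4 in the frame of tube_floor above 0 m) or (horizontal distance between thin5 and tube_floor below 0.007 m and angle between the z axis of thin5 and the z axis of tube_floor, either way round below 0.15 rad and z of thin5 in the frame of fill_line between -0.011 and -0.003 m and z of thin5 in the frame of tube_floor above 0 m)) and ((horizontal distance between thick1 and tube_floor below 0.007 m and angle between the z axis of thick1 and the z axis of tube_floor, either way round below 0.15 rad and z of thick1 in the frame of fill_line below -0.0065 m and z of thick1 in the frame of tube_floor above 0 m) or (x of thick1 in the frame of lunchbox between -0.06 and 0.06 m and y of thick1 in the frame of lunchbox between -0.0825 and 0.0825 m and z of thick1 in the frame of lunchbox between 0 and 0.05 m)) and ((horizontal distance between thick2 and tube_floor below 0.007 m and angle between the z axis of thick2 and the z axis of tube_floor, either way round below 0.15 rad and z of thick2 in the frame of fill_line below -0.0065 m and z of thick2 in the frame of tube_floor above 0 m) or (x of thick2 in the frame of lunchbox between -0.06 and 0.06 m and y of thick2 in the frame of lunchbox between -0.0825 and 0.0825 m and z of thick2 in the frame of lunchbox between 0 and 0.05 m)) and ((horizontal distance between thin1 and tube_floor below 0.007 m and angle between the z axis of thin1 and the z axis of tube_floor, either way round below 0.15 rad and z of thin1 in the frame of fill_line below -0.003 m and z of thin1 in the frame of tube_floor above 0 m) or (x of thin1 in the frame of lunchbox between -0.06 and 0.06 m and y of thin1 in the frame of lunchbox between -0.0825 and 0.0825 m and z of thin1 in the frame of lunchbox between 0 and 0.05 m)) and ((horizontal distance between thin2 and tube_floor below 0.007 m and angle between the z axis of thin2 and the z axis of tube_floor, either way round below 0.15 rad and z of thin2 in the frame of fill_line below -0.003 m and z of thin2 in the frame of tube_floor above 0 m) or (x of thin2 in the frame of lunchbox between -0.06 and 0.06 m and y of thin2 in the frame of lunchbox between -0.0825 and 0.0825 m and z of thin2 in the frame of lunchbox between 0 and 0.05 m)) and ((horizontal distance between thin3 and tube_floor below 0.007 m and angle between the z axis of thin3 and the z axis of tube_floor, either way round below 0.15 rad and z of thin3 in the frame of fill_line below -0.003 m and z of thin3 in the frame of tube_floor above 0 m) or (x of thin3 in the frame of lunchbox between -0.06 and 0.06 m and y of thin3 in the frame of lunchbox between -0.0825 and 0.0825 m and z of thin3 in the frame of lunchbox between 0 and 0.05 m)) and ((horizontal distance between thin4 and tube_floor below 0.007 m and angle between the z axis of thin4 and the z axis of tube_floor, either way round below 0.15 rad and z of thin4 in the frame of fill_line below -0.003 m and z of thin4 in the frame of tube_floor above 0 m) or (x of thin4 in the frame of lunchbox between -0.06 and 0.06 m and y of thin4 in the frame of lunchbox between -0.0825 and 0.0825 m and z of thin4 in the frame of lunchbox between 0 and 0.05 m)) and ((horizontal distance between thin5 and tube_floor below 0.007 m and angle between the z axis of thin5 and the z axis of tube_floor, either way round below 0.15 rad and z of thin5 in the frame of fill_line below -0.003 m and z of thin5 in the frame of tube_floor above 0 m) or (x of thin5 in the frame of lunchbox between -0.06 and 0.06 m and y of thin5 in the frame of lunchbox between -0.0825 and 0.0825 m and z of thin5 in the frame of lunchbox between 0 and 0.05 m))); the robot touches nothing.
It fails at once if the pickle jar is knocked over (tilted by more than 0.5 rad) or shoved more than 50 mm (angle between pickle_jar's own z axis and vertical above 0.5 rad or distance of pickle_jar from where it was at the start of the episode above 0.05 m).
It fails at once if the fish tin is knocked over (tilted by more than 0.5 rad) or shoved more than 50 mm (angle between fish_tin's own z axis and vertical above 0.5 rad or distance of fish_tin from where it was at the start of the episode above 0.05 m).
Of thick1, thick2, thin1, thin2, thin3, thin4, thin5 only 5 to 7 are there at a start; the rules pass over those that are not, and their reading is None.
At some moment in a run one of thick1, thick2, thin1, thin2, thin3, thin4, thin5, lunchbox may be knocked a few centimetres aside while the robot is not near it.
Once in a run the grip may slacken for a moment while it holds something.
It also fails if it takes over 210 s, if anything falls off the work surface, if the arm or the gripper's body presses on something with over 40 N, if the wrist force passes 120 N, or if a joint passes its speed limit or range.

## Working session

There is one attempt and no reset: what is moved stays moved. The work goes in short steps, each a Python script; the robot and the scene stay as the last script left them, time stands still between calls to the robot, and variables do not carry over. Pictures are saved under pics/ and viewed, at most 14 in all, crops included, and the job is handed in when it is done.

```bash
ls; mkdir -p pics; python3 - <<'E'
from plant import *
import cv2,numpy as np
np.set_printoptions(precision=4,suppress=True)
for n in("scene","side"):
    im,d=get_image(n);cv2.imwrite(f"pics/{n}0.png",im[:,:,::-1]);np.save(f"pics/{n}0.npy",d)
    c=get_calibration(n);print(n,c)
print(observe())
E
```

```text
pics
scene {'intrinsics': array([[398.1192,   0.    , 320.1386],
       [  0.    , 398.1192, 196.7614],
       [  0.    ,   0.    ,   1.    ]]), 'world_from_camera': array([[ 0.6041,  0.5151, -0.6081,  1.2103],
       [ 0.7968, -0.4068,  0.4469, -0.4041],
       [-0.0171, -0.7544, -0.6562,  0.7702],
       [ 0.    ,  0.    ,  0.    ,  1.    ]])}
side {'intrinsics': array([[413.8861,   0.    , 317.6894],
       [  0.    , 413.8861, 194.9616],
       [  0.    ,   0.    ,   1.    ]]), 'world_from_camera': array([[-0.9701, -0.1917,  0.1491,  0.3846],
       [-0.2427,  0.7443, -0.6221,  0.8713],
       [ 0.0083, -0.6397, -0.7686,  1.1256],
       [ 0.    ,  0.    ,  0.    ,  1.    ]])}
{'time_s': 0.1, 'q': array([ 1.1619,  0.2212,  1.5275,  0.    ,  1.3947, -0.1261]), 'joint_velocities': array([ 0.0023, -0.0013, -0.0029,  0.0012, -0.0002,  0.0012]), 'joint_torque': array([  0.001 , -49.824 , -39.0552,  -0.0001,   0.0057,  -0.    ]), 'eef_pos': array([0.1742, 0.5997, 0.2303]), 'tcp_rot': array([-3.1398, -0.0002,  2.8588]), 'ft_force': array([ 0.0816,  0.3237, -0.6414]), 'torque': array([ 0.0304, -0.0395,  0.0161]), 'grasp_force': 0.0, 'opening': 0.08529200646388435}
```

View pics/scene0.png

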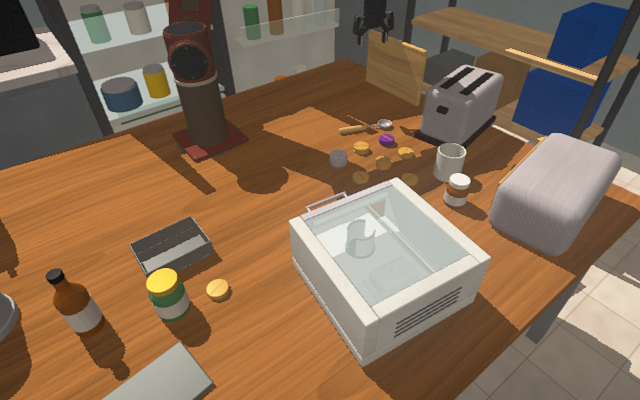

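View pics/side0.png

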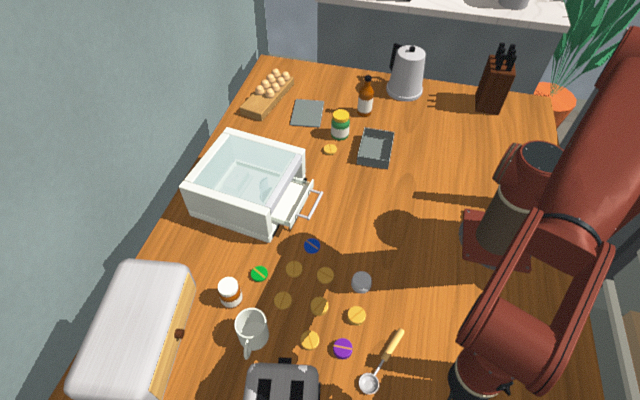

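```bash
cat > h.py <<'E'
from plant import *
import cv2,numpy as np
np.set_printoptions(precision=4,suppress=True)
def cloud(d,c):
    K=c["intrinsics"];T=c["world_from_camera"];v,u=np.indices(d.shape)
    P=np.dstack([(u-K[0,2])*d/K[0,0],(v-K[1,2])*d/K[1,1],d])
    return P@T[:3,:3].T+T[:3,3]
def ray(c,u,v,z):
    K=c["intrinsics"];T=c["world_from_camera"]
    r=T[:3,:3]@np.array([(u-K[0,2])/K[0,0],(v-K[1,2])/K[1,1],1]);o=T[:3,3]
    return o+r*(z-o[2])/r[2]
E
python3 - <<'E'
from h import *
im=cv2.imread("pics/side0.png");d=np.load("pics/side0.npy");c=get_calibration("side");P=cloud(d,c)
t=P[...,2]
flat=P[260:300,385:410].reshape(-1,3);print("table",np.median(flat,0))
for u,v in[(330,149),(294,269),(325,275),(283,300),(319,306),(357,315),(310,340),(342,349),(259,274),(312,246),(361,282),(340,125),(375,147),(229,292)]:
    w=P[v-3:v+4,u-3:u+4].reshape(-1,3);print(u,v,np.median(w,0),im[v,u][::-1])
for u,v in[(220,130),(305,145),(272,236),(187,208),(322,191),(305,220),(283,222),(303,178)]:print(u,v,P[v,u])
a=cv2.resize(im[225:365,220:400],None,fx=4,fy=4,interpolation=2);cv2.imwrite("pics/c1.png",a)
a=cv2.resize(im[90:240,175:400],None,fx=3.5,fy=3.5,interpolation=2);cv2.imwrite("pics/c2.png",a)
E
```

```text
table [ 0.2894  0.2243 -0.    ]
330 149 [ 0.6101 -0.2633  0.0143] [234 177  73]
294 269 [0.599  0.2742 0.0143] [134 102  51]
325 275 [0.5029 0.2692 0.0136] [136 105  52]
283 300 [0.6013 0.3793 0.0137] [139 105  51]
319 306 [0.4957 0.3734 0.0206] [136 103  44]
357 315 [0.3861 0.3732 0.0211] [245 205  93]
310 340 [0.496  0.4722 0.014 ] [236 179  73]
342 349 [0.4074 0.4774 0.0208] [146  62 192]
259 274 [0.6959 0.3158 0.0133] [108 184  68]
312 246 [0.5663 0.181  0.0141] [ 58  69 114]
361 282 [0.3933 0.2773 0.0338] [131 130 132]
340 125 [ 0.5898 -0.3396  0.0763] [ 63 127  76]
375 147 [ 0.4442 -0.3285  0.0031] [139 151 144]
229 292 [0.7383 0.4223 0.0831] [254 254 250]
220 130 [ 1.0703 -0.274  -0.0003]
305 145 [ 0.7128 -0.2739  0.0014]
272 236 [0.6985 0.181  0.0231]
187 208 [0.9918 0.1658 0.0562]
322 191 [0.5778 0.0041 0.0792]
305 220 [ 0.6181  0.0758 -0.0021]
283 222 [0.6707 0.1448 0.0604]
303 178 [ 0.6651 -0.0727  0.037 ]
```

View pics/c1.png

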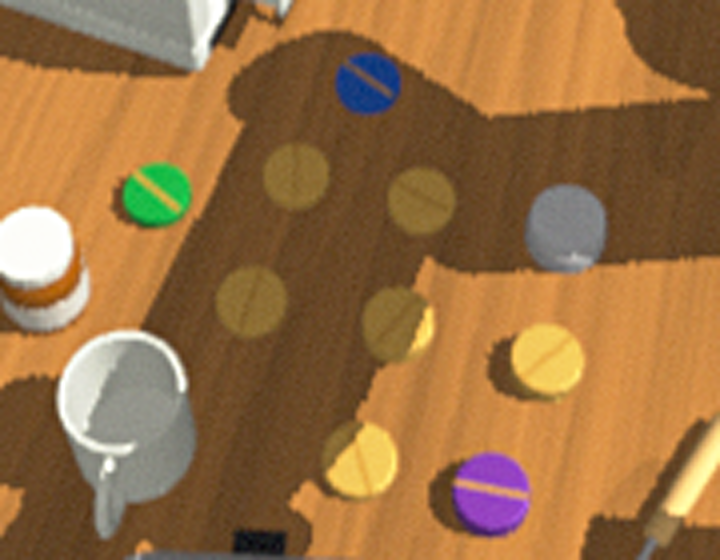

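View pics/c2.png

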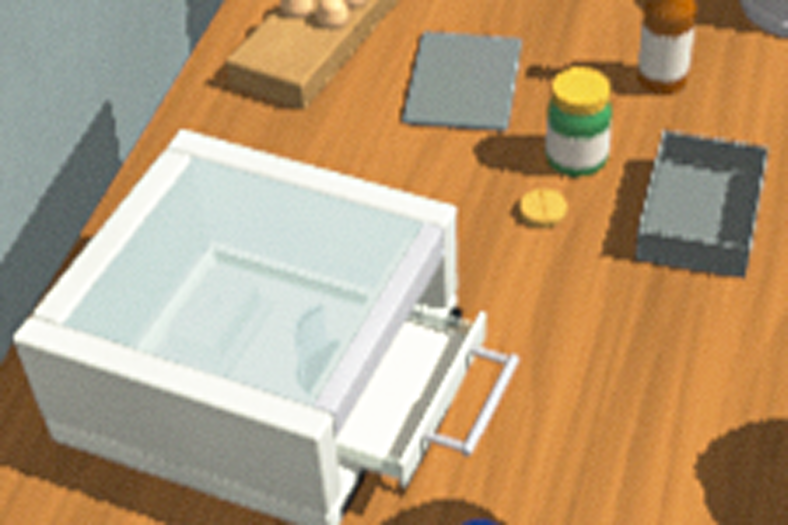

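```bash
python3 - <<'E'
from h import *
c=get_calibration("side")
C=np.array([ray(c,u,v,.163) for u,v in[(227,127.1),(305.3,149.4),(270.1,211.4),(179.9,185.7)]]);print(C)
for i in range(4):
    e=C[(i+1)%4]-C[i];print(np.linalg.norm(e),np.degrees(np.arctan2(e[1],e[0])))
H=np.array([ray(c,u,v,.08) for u,v in[(322.7,192),(307.9,217.7)]]);print(H,H.mean(0))
e=H[1]-H[0];print(np.linalg.norm(e),np.degrees(np.arctan2(e[1],e[0])))
d=np.load("pics/side0.npy");P=cloud(d,c)
# lunchbox rim & chiller top masks by height
X=P[100:260,170:400].reshape(-1,3)
for nm,lo,hi,xr in(("chil",.155,.172,(.6,1.1)),("box",.036,.05,(.36,.54)),("bar",.068,.09,(.52,.62))):
    m=(X[:,2]>lo)&(X[:,2]<hi)&(X[:,0]>xr[0])&(X[:,0]<xr[1]);
    if nm=="box":m&=X[:,1]<-.2
    if nm=="bar":m&=abs(X[:,1])<.15
    print(nm,m.sum(),cv2.minAreaRect(X[m][:,:2].astype(np.float32)),X[m].mean(0))
E
```

```text
[[ 0.9531 -0.1282  0.163 ]
 [ 0.6591 -0.0891  0.163 ]
 [ 0.6909  0.1875  0.163 ]
 [ 0.9902  0.1618  0.163 ]]
0.29653671181426916 172.43327505847088
0.27846162014498654 83.44656818367983
0.3004025143981471 -4.915546562157462
0.2923165351504368 -97.29620560182687
[[0.5744 0.0084 0.08  ]
 [0.5946 0.1228 0.08  ]] [0.5845 0.0656 0.08  ]
0.11612455263764337 79.99162090651494
chil 6484 ((0.8307031393051147, 0.033698827028274536), (0.304082453250885, 0.30355304479599), 82.70787048339844) [0.8267 0.0463 0.1608]
box 215 ((0.45090609788894653, -0.37235593795776367), (0.1383066475391388, 0.31026437878608704), 7.932064533233643) [ 0.4544 -0.3332  0.0426]
bar 144 ((0.5978124141693115, 0.04414825141429901), (0.04367421567440033, 0.16280527412891388), 0.10709445178508759) [0.5941 0.0595 0.0806]
```

```bash
cat >> h.py <<'E'
YAW=np.radians(-7.3)
AX=np.array([np.cos(YAW),np.sin(YAW),0])
def down(y): return [np.pi,0,y]
def snap(name,f=None):
    c=get_calibration(name);im,d=get_image(name)
    if f:cv2.imwrite(f"pics/{f}.png",im[:,:,::-1])
    return im[:,:,::-1].copy(),d,c
E
python3 - <<'E'
from h import *
h=np.array([.5845,.0656,0])
for y in(YAW+np.pi/2,YAW-np.pi/2):
    q=inverse_kinematics([*h[:2],.2],down(y));print(y,q)
    q=inverse_kinematics([*(h-.15*AX)[:2],.061],down(y));print(y,q)
for y in(YAW,YAW+np.pi):print(inverse_kinematics([.593,.064,.06],down(y)))
y=YAW+np.pi/2 if inverse_kinematics([*h[:2],.061],down(YAW+np.pi/2)) is not None else YAW-np.pi/2
movep([*h[:2],.25],down(y))
im,d,c=snap("wrist","w1");print(c);P=cloud(d,c)
X=P.reshape(-1,3);m=(X[:,2]>.072)&(X[:,2]<.089)&(abs(X[:,0]-.58)<.025)&(abs(X[:,1]-.065)<.12)
print(m.sum(),X[m].mean(0),cv2.minAreaRect(X[m][:,:2].astype(np.float32)))
print(observe()["time_s"])
E
```

```text
1.4433872913993104 [-0.0223  0.1568  1.6591 -0.      1.3257  0.1051]
1.4433872913993104 [ 0.0139 -0.0123  2.1259 -0.      1.028   0.1413]
-1.6982053621904827 None
-1.6982053621904827 None
[-0.0247  0.3321  1.7338 -0.      1.0757  1.6735]
[-0.0247  0.3321  1.7338  0.      1.0757 -1.468 ]
{'intrinsics': array([[277.3071,   0.    , 324.4878],
       [  0.    , 277.3071, 198.6119],
       [  0.    ,   0.    ,   1.    ]]), 'world_from_camera': array([[ 0.9921, -0.1207, -0.0339,  0.5945],
       [-0.1254, -0.9536, -0.2736,  0.1368],
       [ 0.0007,  0.2757, -0.9612,  0.3924],
       [ 0.    ,  0.    ,  0.    ,  1.    ]])}
965 [0.592  0.0675 0.0817] ((0.5991510152816772, 0.0664634257555008), (0.11988940089941025, 0.025334322825074196), 82.83020782470703)
2.55
```

View pics/w1.png

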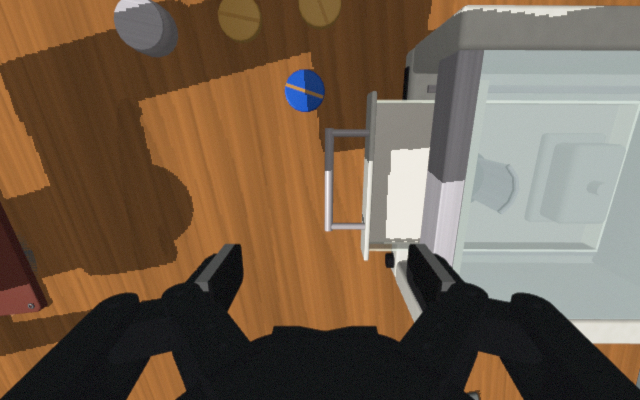

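```bash
python3 - <<'E'
from h import *
c=get_calibration("wrist")
a,b=ray(c,328,131,.081),ray(c,327.5,229,.081);h=(a+b)/2;print(a,b,h)
y=YAW+np.pi/2
gripper_to(.036)
move_l([*h[:2],.16],feed=.12,rotation=down(y))
print(move_l([*h[:2],.06],feed=.08,max_force=8))
gripper_to(.0,f_grip=30);o=observe();print(o["opening"],o["grasp_force"],o["eef_pos"])
p=o["eef_pos"]
print(move_l(p-.16*AX,feed=.08,max_force=25));
o=observe();print(o["eef_pos"],o["opening"],o["time_s"],o["ft_force"])
E
```

```text
[0.5969 0.1239 0.081 ] [0.5823 0.0099 0.081 ] [0.5896 0.0669 0.081 ]
False
0.008887483228700343 29.296111464500427 [0.5899 0.0669 0.0606]
False
[0.4331 0.0874 0.0606] 0.00866548525645069 7.8833 [11.3406  4.3472 -6.166 ]
```

```bash
cat >> h.py <<'E'
TY=YAW+np.pi
def comp(P,xy,zlo,zhi,r):
    """points of height band within r of xy"""
    m=(P[...,2]>zlo)&(P[...,2]<zhi)&(np.hypot(P[...,0]-xy[0],P[...,1]-xy[1])<r)
    return P[m]
def disc(xy,zt,z=.2,f=None,it=2,yaw=TY):
    """look from above at a round near xy (top height zt): returns centre, n, height"""
    movep([*xy,z],down(yaw));hold(.2);im,d,c=snap("wrist",f);P=cloud(d,c)
    for _ in range(3):
        X=comp(P,xy,zt-.004,zt+.004,.04).astype(np.float32)
        if len(X)<50:return None,len(X),0
        (u,v),r=cv2.minEnclosingCircle(X[:,:2]);xy=np.array([X[:,0].mean(),X[:,1].mean()])
    return xy,(len(X),u,v,r),np.median(X[:,2])
E
python3 - <<'E'
from h import *
gripper_to(.036);p=observe()["eef_pos"]
move_l([*p[:2],.2],feed=.15)
t=p+.162*AX
movep([*t[:2],.27],down(TY));hold(.2)
im,d,c=snap("wrist","tube");P=cloud(d,c)
X=comp(P,t,.110,.124,.045);print(t,len(X),X.mean(0),X[:,2].min(),X[:,2].max())
A=np.c_[2*X[:,:2],np.ones(len(X))];s=np.linalg.lstsq(A,(X[:,:2]**2).sum(1),rcond=None)[0];print(s[:2],np.sqrt(s[2]+s[:2]@s[:2]))
print(cv2.minEnclosingCircle(X[:,:2].astype(np.float32)))
gripper_to(.064);print(disc(np.array([.3861,.3732]),.021,z=.2,f="t1"),observe()["time_s"])
E
```

```text
[0.5909 0.0664 0.06  ] 442 [0.595  0.067  0.1158] 0.11049771635100192 0.1183245590761543
[0.5945 0.067 ] 0.030134845924963558
((0.5947455763816833, 0.0668133795261383), 0.03265443071722984)Traceback (most recent call last):
  File "<stdin>", line 10, in <module>
  File "h.py", line 30, in disc
    (u,v),r=cv2.minEnclosingCircle(X[:,:2]);xy=np.array([X[:,0].mean(),X[:,1].mean()])
            ~~~~~~~~~~~~~~~~~~~~~~^^^^^^^^^
cv2.error: OpenCV(4.12.0) /io/opencv/modules/imgproc/src/shapedescr.cpp:201: error: (-215:Assertion failed) count >= 0 && (depth == CV_32F || depth == CV_32S) in function 'minEnclosingCircle'
```

View pics/tube.png

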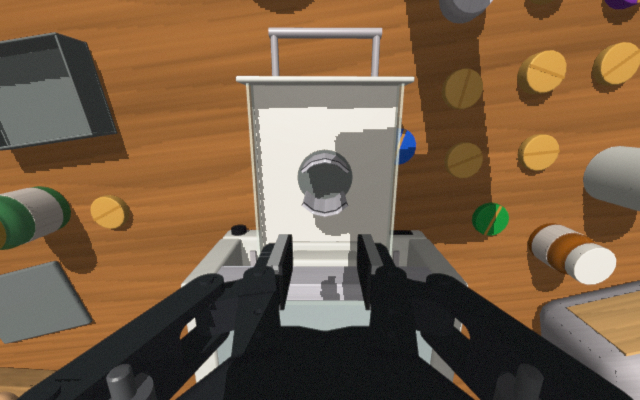

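View pics/t1.png

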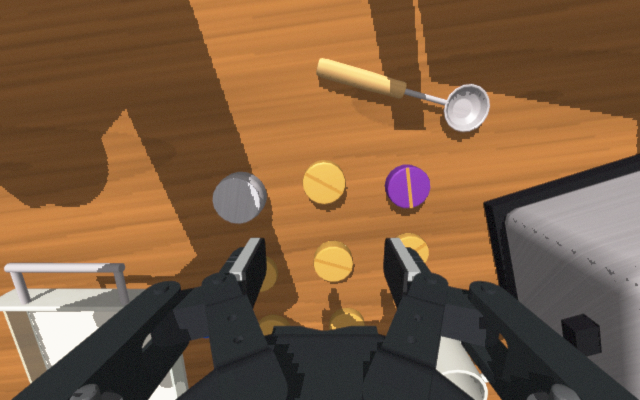

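```bash
sed -i 's/minEnclosingCircle(X\[:,:2\])/minEnclosingCircle(np.ascontiguousarray(X[:,:2]))/; s/xy=np.array(\[X\[:,0\].mean(),X\[:,1\].mean()\])/xy=X[:,:2].mean(0).astype(float)/' h.py
python3 - <<'E'
from h import *
r=disc(np.array([.3861,.3732]),.021);print(r)
xy=np.array(r[0])
move_l([*xy,.03],feed=.12)
print(move_l([*xy,-.012],feed=.03,max_force=4));o=observe();print(o["eef_pos"],o["ft_force"],o["opening"])
E
```

```text
(array([0.3909, 0.3721]), (1404, 0.391560435295105, 0.3719143569469452, 0.02579321898519993), np.float32(0.020734195))
True
[ 0.3907  0.372  -0.006 ] [-1.6661 -1.2163  7.4004] 0.06435624586078391
```

```bash
cat >> h.py <<'E'
TUBE=np.array([.5946,.0669]);GZ=-.0015
def pick(xy,zt,f=None,yaw=TY,op=.064):
    gripper_to(op)
    a,(n,u,v,r),zm=disc(np.array(xy),zt,f=f,yaw=yaw)
    if .0245<r<.0275:a=np.array([u,v])
    print("round",a,n,r,zm)
    move_l([*a,.03],feed=.2);move_l([*a,GZ],feed=.05,max_force=12)
    gripper_to(.03,f_grip=40);o=observe();print("grip",o["opening"],o["grasp_force"],o["eef_pos"])
    move_l([*a,.2],feed=.15);o=observe();print("lift",o["opening"],o["grasp_force"])
def place_tube(base):
    """lower the held round into the tube, its underside to end 'base' above the tube floor"""
    movep([*TUBE,.22],down(TY));z=.057+base+GZ+.003
    move_l([*TUBE,.14],feed=.15)
    o=observe();print("pre",o["opening"],o["grasp_force"])
    hit=move_l([*TUBE,z],feed=.05,max_force=6);o=observe();print("down",hit,o["eef_pos"],z,o["ft_force"],o["opening"])
    return hit
def release():
    gripper_to(.060);p=observe()["eef_pos"];move_l([*p[:2],.23],feed=.15)
    print("t",observe()["time_s"])
E
python3 - <<'E'
from h import *
p=observe()["eef_pos"];move_l([*p[:2],.05],feed=.1)
pick([.3912,.372],.021)
if not place_tube(0): release()
E
```

```text
round [0.3919 0.3719] 1441 0.026051312685012817 0.020704914
grip 0.0505639445349847 41.73714101314545 [ 0.3924  0.3723 -0.0008]
lift 0.05055303677554424 44.462106227874756
pre 0.050147029638596116 44.49461817741394
down False [0.5949 0.0669 0.0589] 0.0585 [-0.4565  0.7304 -0.6829] 0.050194434830361435
t 26.9833
```

Smooth. Check the tube, then do the second thick round.

```bash
cat >> h.py <<'E'
def chk(f=None):
    movep([*TUBE,.27],down(TY));hold(.2);im,d,c=snap("wrist",f);P=cloud(d,c)
    X=comp(P,TUBE,.05,.125,.02)
    if len(X)>50:
        A=np.c_[X[:,:2]-TUBE,np.ones(len(X))];s=np.linalg.lstsq(A,X[:,2],rcond=None)[0]
        print("tube: med above floor",np.median(X[:,2])-.057,"slope",s[:2],"z pct",np.percentile(X[:,2],[5,95])-.057)
        h=np.median(X[:,2]);Y=comp(P,TUBE,h-.003,h+.003,.028);print("centroid off",Y.mean(0)[:2]-TUBE,len(Y))
E
python3 - <<'E'
from h import *
chk()
pick([.4957,.3734],.021)
if not place_tube(.021): release();chk("tube2")
E
```

```text
tube: med above floor 0.02085230151136474 slope [-0.0003 -0.0009] z pct [0.0196 0.0221]
centroid off [0.0005 0.0008] 1253
round [0.5002 0.37  ] 1420 0.025984294712543488 0.02072699
grip 0.05037933528519838 42.08474814891815 [ 0.5008  0.3704 -0.0007]
lift 0.050724286115780746 41.85859680175781
pre 0.05026134050480144 41.83394908905029
down False [0.595  0.0669 0.08  ] 0.0795 [ 0.9325  0.1922 -0.2422] 0.05026639627297385
t 37.425
tube: med above floor 0.04183449393387278 slope [-0.001 -0.004] z pct [0.0406 0.043 ]
centroid off [-0.0005  0.001 ] 1486
```

```bash
python3 - <<'E'
from h import *
pick([.5029,.2692],.014)
if not place_tube(.042): release();chk("tube3")
im,d,c=snap("side","side1");np.save("pics/side1.npy",d);P=cloud(d,c)
for x,y in[(.599,.274),(.6013,.379),(.496,.472),(.61,-.263)]:
    X=comp(P,(x,y),.008,.02,.05);print(len(X),X.mean(0) if len(X) else 0)
X=comp(P,(.45,-.33),.037,.052,.13).astype(np.float32);print(cv2.minAreaRect(np.ascontiguousarray(X[:,:2])))
E
```

```text
round [0.5071 0.2669] 1361 0.02586333267390728 0.013752068
grip 0.049987046830673725 41.71680986881256 [ 0.5079  0.2672 -0.0007]
lift 0.049890652287822045 41.52354598045349
pre 0.050110561259498435 41.51069462299347
down False [0.5949 0.0669 0.1008] 0.1005 [ 0.2093 -0.3701  0.1801] 0.05060652915345577
t 46.675
tube: med above floor 0.055812812047874104 slope [0.0019 0.0015] z pct [0.0546 0.057 ]
centroid off [-0.0008  0.0011] 1642
195 [0.6019 0.2689 0.0132]
236 [0.6042 0.3762 0.0135]
283 [0.4993 0.4698 0.0133]
102 [ 0.6126 -0.2683  0.0133]
((0.48019838333129883, -0.3520311117172241), (0.19722004234790802, 0.17693668603897095), 1.0452977418899536)
```

View pics/side1.png

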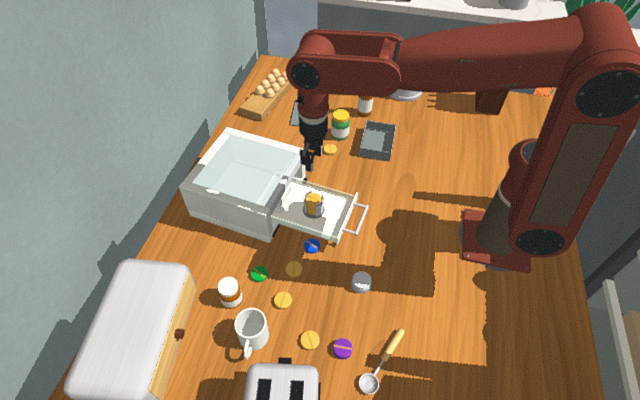

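```bash
python3 - <<'E'
from h import *
movep([.5,-.31,.36],down(TY));hold(.2)
im,d,c=snap("wrist","box");P=cloud(d,c);np.save("pics/boxP.npy",P)
f32=lambda a:np.ascontiguousarray(a[:,:2]).astype(np.float32)
X=comp(P,(.45,-.335),.039,.05,.14);X=X[(X[:,0]<.54)];print("box",len(X),cv2.minAreaRect(f32(X)),np.percentile(X[:,:2],[1,99],axis=0))
X=comp(P,(.59,-.34),.09,.115,.07);print("jar",len(X),cv2.minEnclosingCircle(f32(X)),X.mean(0))
X=comp(P,(.6126,-.266),.01,.018,.04);print("rnd",len(X),cv2.minEnclosingCircle(f32(X)),X.mean(0))
E
```

```text
box 810 ((0.44412529468536377, -0.35211414098739624), (0.12009499967098236, 0.16532571613788605), 0.7487168312072754) [[ 0.3839 -0.4342]
 [ 0.5043 -0.2695]]
jar 1275 ((0.5987523198127747, -0.3682292401790619), 0.03165312483906746) [ 0.5963 -0.3674  0.1042]
rnd 556 ((0.6158050298690796, -0.26944655179977417), 0.025861341506242752) [ 0.6149 -0.2695  0.0136]
```

View pics/box.png

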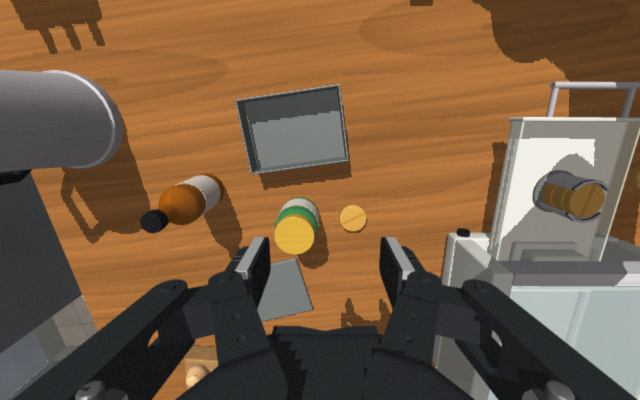

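```bash
cat >> h.py <<'E'
BOX=np.array([.444,-.352])
def place_box(dx,dy):
    p=BOX+[dx,dy];movep([*p,.2],down(TY))
    hit=move_l([*p,.024],feed=.12,max_force=6);o=observe();print("box",hit,o["opening"],o["grasp_force"],o["eef_pos"])
    gripper_to(.060);move_l([*p,.2],feed=.2);print("t",observe()["time_s"])
E
python3 - <<'E'
from h import *
pick([.6155,-.2695],.014,yaw=np.pi/2);place_box(.028,-.027)
pick([.602,.269],.014);place_box(-.028,-.027)
E
```

```text
round [ 0.6165 -0.2691] 1355 0.02589181438088417 0.0137000475
grip 0.050150405164352145 41.93490028381348 [ 0.6171 -0.2694 -0.0006]
lift 0.05025776649889519 41.59549176692963
box False 0.049991895013806076 41.536486744880676 [ 0.4726 -0.3796  0.025 ]
t 58.85
round [0.605  0.2694] 1370 0.025835955515503883 0.01374572
grip 0.05027097056204921 41.883503794670105 [ 0.6057  0.2696 -0.0007]
lift 0.050403258709518735 41.602991223335266
box False 0.05033940372612948 41.60271763801575 [ 0.4165 -0.3796  0.0249]
t 70.5167
```

```bash
python3 - <<'E'
from h import *
pick([.604,.376],.014);place_box(.028,.027)
pick([.499,.470],.014);place_box(-.028,.027)
movep([.5,-.31,.36],down(TY));hold(.2);im,d,c=snap("wrist","box2");P=cloud(d,c)
X=comp(P,BOX,.039,.05,.14);X=X[X[:,0]<.54];print(cv2.minAreaRect(np.ascontiguousarray(X[:,:2]).astype(np.float32)))
for dx in(-.028,.028):
    for dy in(-.027,.027):
        Y=comp(P,BOX+[dx,dy],0,.06,.018);print(dx,dy,np.percentile(Y[:,2],[5,50,95]))
chk("tube4")
im,d,c=snap("side","side2")
E
```

```text
round [0.6075 0.3772] 1364 0.025806346908211708 0.013707174
grip 0.05009401589546381 41.93647027015686 [ 0.6081  0.3775 -0.0006]
lift 0.05016018457122739 41.611289978027344
box False 0.05049766692429783 41.61132752895355 [ 0.4726 -0.3255  0.0249]
t 82.7083
round [0.502  0.4708] 1360 0.025785937905311584 0.013710007
grip 0.04991778586834524 41.924094557762146 [ 0.5026  0.4712 -0.0006]
lift 0.050481965845314565 41.58497750759125
box False 0.050429303967627744 41.58408164978027 [ 0.4165 -0.3255  0.0248]
t 95.2417
((0.4441410303115845, -0.3519107699394226), (0.12021904438734055, 0.16496436297893524), 0.650571346282959)
-0.028 -0.027 [0.0154 0.0168 0.0184]
-0.028 0.027 [0.0151 0.0168 0.0185]
0.028 -0.027 [0.0152 0.0169 0.0183]
0.028 0.027 [0.0153 0.0167 0.0184]
tube: med above floor 0.05583395073915031 slope [-0.0006 -0.0011] z pct [0.0547 0.057 ]
centroid off [-0.0008  0.0011] 1621
```

View pics/box2.png

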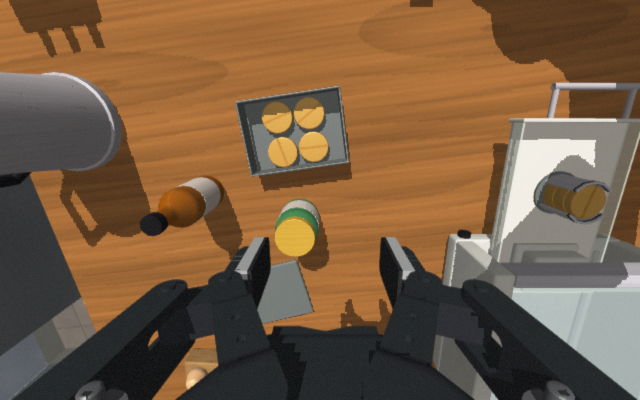

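View pics/side2.png

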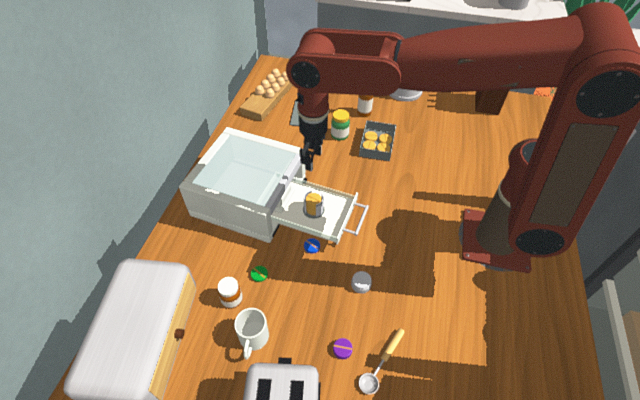

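```bash
python3 - <<'E'
from h import *
y=YAW+np.pi/2;h=TUBE-.162*AX[:2];gripper_to(.036)
movep([*h,.2],down(y));print(move_l([*h,.0606],feed=.1,max_force=8))
gripper_to(0,f_grip=30);p=observe()["eef_pos"];print(p,observe()["opening"])
print(move_l(p+.165*AX,feed=.06,max_force=25))
print(move_l(p+.188*AX,feed=.03,max_force=15));o=observe();print(o["eef_pos"],o["ft_force"],np.linalg.norm(o["eef_pos"]-p),o["opening"])
gripper_to(.036);q=observe()["eef_pos"];move_l([*q[:2],.2],feed=.12)
movep([.5,.08,.3],down(TY));hold(.3)
im,d,c=snap("side","side3");cv2.imwrite("pics/c3.png",cv2.resize(im[90:300,175:400],None,fx=2.6,fy=2.6))
P=cloud(d,c);print(q,(q-np.array([.8307,.0337,0]))@AX,observe()["time_s"])
E
```

```text
False
[0.4342 0.0875 0.0611] 0.008782122931587408
False
True
[0.6116 0.0643 0.0611] [-2.4674 -0.3133  7.0579] 0.17896250105809508 0.009388453381482047
[0.6108 0.0638 0.0603] -0.22193112839642382 108.5917
```

View pics/c3.png

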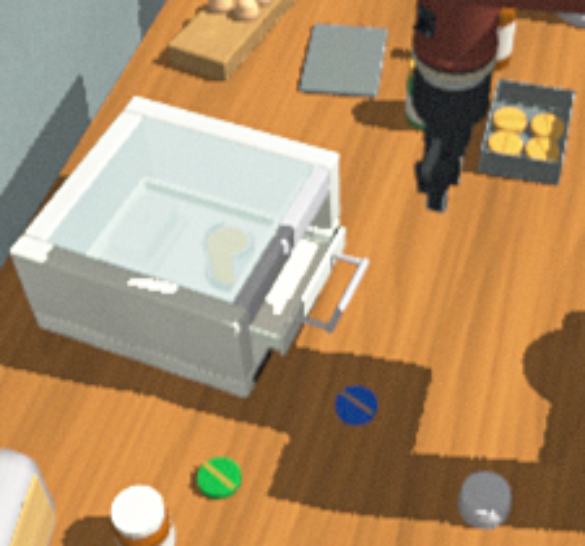

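```bash
python3 -c "
from plant import *
print(job_done())"
```

```text
the job is handed in; nothing more can be done
None
```

I handed the job in at about 109 s. The tube holds two thick rounds and one thin, and the stack top measured 55.8 mm against the 56 mm fill line. The other four thin rounds lie flat in the lunch box, and the tray is pushed home against its stop; I saw no sign that the jar or tin moved, and no verdict came back.

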